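Arm the lancing pen and put it away

ROBOT

A 6-joint arm with a two-finger parallel gripper is mounted at the origin on the work surface. World frame = base frame: x ahead of the robot, y to its left, z up, the work surface at z = 0. Lengths are in m, angles in rad, forces in N, time in s.
With the tool pointing down it reaches from about 0.275 to 0.875 m from the base axis. Payload 12.5 kg.
Tool frame: the origin (TCP) lies at the very end of the fingers, on their centre line; the grasp point (between the pads) lies 19 mm behind it; z points along the fingers, y is the line along which they close (so a half turn about z gives the same grasp; the last joint's range is limited). The gripper opens to 85 mm and grips with 20 to 120 N. Pads are 22 mm wide; open, the fingers measure 114 mm over their backs; the gripper's body (76 mm by 85 mm) begins 54 mm behind the grasp point. The pads swing forward as they close: fully open they stand 13 mm farther back than shut.
Start: joints at [1.12, 0.351, 1.652, -0, 1.139, -0.085], TCP at [0.197, 0.514, 0.231] pointing down, gripper open.
Joint ranges: [-2.75, 2.75], [-0.79, 2.1], [0.01, 2.65], [-1.57, 4.71], [0.07, 3.14], [-2.87, 2.87]. Speed limits (rad/s): [2.22, 2.22, 2.79, 3.14, 3.14, 3.14].

INTERFACE

Orientations are given as a 3x3 rotation matrix whose columns are the frame's x, y, z axes.
In Python, from bench import manip gives the robot as it stands. Calls block until the motion is done:
- manip.move_ptp(position, orientation): joint-space move of the TCP to a pose.
- manip.move_l(position, attitude=None, max_speed=0.15): straight line of the TCP; attitude=None keeps the orientation; max_speed is the mean speed in m/s.
- manip.move_j(angles): joint-space move.
- manip.set_gripper(opening, effort=None): opening from 0.0 (shut) to 1.0 (fully open); effort is the grip in N (None keeps the last); returns when the fingers have stopped.
- manip.dwell(seconds).
- manip.inverse_kinematics(position, orientation): joint angles nearest the present ones, or None.
- manip.grab_frame(name): name is "side" or "top" or "wrist"; returns (picture, depth): 384x512x3 uint8, red, green, blue; 384x512 float32, m along the optical axis (not along the pixel's ray), 0 where there is no reading.
- manip.get_calibration(name): a dict with "camera_matrix" (3x3 intrinsics, pixels), "R" (3x3) and "t" (3): a world point X has camera coordinates R X + t. Camera axes: x right, y down, z forward; pixel columns grow to the right and rows downward; lengths in m; the calibration is good to about 2 mm. A picture is of the moment at which its call begins: read the wrist's pose just before it. get_calibration takes no time and is no camera call; for the wrist camera it gives the pose at the moment of the call.
A pose or a line that the arm cannot do raises manip.Unreachable and nothing moves.
- manip.sign_off(): hands the job in; it is judged then, once.
Trained networks look in the newest picture that a camera, given by its name, has taken for a name from the list of things; names that differ only in an ending like _2 or _b are one class to them, and where a whole thing is asked for, a point or a joint stands for the part that bears it (a point fixed in the world has none). Each returns a list of dicts, best first, with "confidence" (0 to 1); they miss things now and then, are a little off and sometimes report something else, mostly with a low value. They report only what shows in the picture. A call takes as long as a camera call. They do not tell look-alikes from the thing itself.
- manip.look_for(camera, name): "at" ([x, y, z] in m, in world coordinates, good to about 4 mm: the middle of the surface that is visible of it).
Readings, each from a call of its own:
- manip.current_time(): time.
- manip.current_qpos(): joint angles.
- manip.current_joint_vel(): joint speeds.
- manip.current_joint_torque(): joint torques, N m.
- manip.current_ee_pos(): TCP position.
- manip.current_tcp_rot(): TCP orientation.
- manip.current_force(): force on the tool from outside, world axes, zero at the start.
- manip.current_ft_torque(): the same for the moment, N m.
- manip.current_grip_width(): opening from 0.0 (shut) to 1.0 (fully open).
- manip.current_grip_force(): force on a finger pad.
Only numpy, scipy, OpenCV 4.12 (cv2) and the standard library are available. Lean on these libraries where they do the work, as an engineer would, in place of code of your own. Each camera call takes 0.05 s, during which the arm holds its last target. There are 200 camera calls.

TASK

Pick up the lancing pen, hold it and arm it by pushing its end button fully home against the front of the steel angle (the button must be pushed in by the angle, not by the gripper). Then lay the pen down in its bed in the open case, nose in the narrow notch, let go, and shut the lid. Do not shift or knock over anything else on the bench.

Things in the scene. Friction and masses are not known exactly. Their poses are not given: they have to be found in the camera images.
- pen: Lancing pen, the only thing with an end button. White barrel 100 long (x), 24 wide, 28 high; round grey nose at +x (25 long, 14 diameter, 21 at its root); round grey button at -x (15 diameter, sticks out 16, 4 once pressed). 0.1 kg, balanced at the barrel's middle. Origin: centre of the barrel's underside; x to the nose, z up; axis 14 above the underside. Lies flat, any heading -1 to 4 rad.
- pen_button (a joint): How far the pen's button is pushed in, m: 0 = out, 0.012 = fully home against its stop. It needs a steady 6 N (about 4 to 8 N while moving) and stays where it is left; at the stop the force rises sharply.
- button_face (a point): Centre of the button's flat end face, on the pen's axis; 66 from the pen's origin when out, 54 when home.
- pen_nose (a point): Tip of the pen's nose, on its axis, 75 from the pen's origin.
- angle: Fixed bare steel angle: upright plate 110 wide (y), 70 high, 8 thick; foot and two gussets behind it (to x = 64). Origin: on the bench under the middle of its flat front face, which looks along its -x, roughly towards the robot (heading varies 0.3 rad). A flask stands each side, 60 to 80 ahead of the face, 95 to 115 off its middle line. On the robot's left or right; the case is on the other side.
- case: Fixed open grey case, outside 120 (x) by 200 (y) by 45 high, walls and floor 5, lid hinged on its +x (far) rim. Origin: centre of underside, z up, heading varies 0.3 rad. Inside, two white cross ribs, 8 thick along y, 18 high above the inner floor, each with a notch open upwards, down to the floor, centred on x = 0: a wide one (32) at y = -48 for the barrel, a narrow one (22) at y = +55 for the nose.
- bed_centre (a point): Point on the case's inner floor (5 above the bench) where the pen's origin belongs: x = 0, y = -8 in the case's frame; the pen then lies along the case's y, nose towards +y, 3 clear or more all round in the notches.
- lid (a joint): Angle of the case's lid, rad: 0 = shut, 1.57 = upright, up to 1.9 (leaning away from the robot); starts at 1.65 to 1.85. Stiff hinge (0.1 N m, about 1 N at the edge), stays where it is left. Plate 120 from hinge to free edge, 200 wide, 6 thick, 0.12 kg, with a tab 60 wide that projects 14 beyond the middle of the free edge.
- lid_edge (a point): Middle of the lid's free edge where the tab starts, on its outer (top when shut) face; 120 from the hinge.
- lid_hinge (a point): Middle of the lid's hinge line, 45 above the bench, at x = +60 in the case's frame; the line runs along the case's y.
- jar_a: Low closed jar, 36 diameter, 48 high, upright; stands beside the pen near one end of its barrel (either end), 43 to 50 off the pen's middle line. Origin: centre of its underside. Bystander.
- jar_b: Another such jar, diagonally oppo other side, other end of the barrel; the middle of the barrel is free on both sides. Origin: centre of its underside. Bystander.
- flask_l: Upright bottle, 48 diameter, 115 high, in front of the angle to one side. Origin: centre of its underside. Bystander.
- flask_r: Another such bottle, on the other side. Bystander.
- marker: Flat-sided marker with a plain cap and no button, 127 long along its x, 23 wide, 23 high, lying beyond the pen. Origin: centre of its underside. Bystander.
- beaker: Open beaker, 68 diameter, 90 high, beyond the pen. Origin: centre of its underside. Bystander.
- timer: Flat bench timer 60 by 70, 22 high. Origin: centre of its underside. Bystander.
Not all that is in view belongs to the job. Leave any blue or green look-alike of the angle alone.

How it is judged:
By the outcome, as a careful person would: the job done as asked, in the order asked, and still so for the second after the job is handed in, with the robot touching nothing.
It also fails if it takes over 72 s, if anything falls off the work surface, if the arm or the gripper's body presses on something with over 40 N, if the wrist force passes 120 N, or if a joint passes its speed limit or range.

## Working session

There is one attempt and no reset: what is moved stays moved. The work goes in short steps, each a Python script; the robot and the scene stay as the last script left them, time stands still between calls to the robot, and variables do not carry over. Pictures are saved under pics/ and viewed, at most 10 in all, crops included, and the job is handed in when it is done.

```bash
mkdir -p pics; ls; python3 - <<'E'
from bench import manip as m
import cv2,numpy as np
for c in ("top","side"):
    p,d=m.grab_frame(c); cv2.imwrite(f"pics/{c}0.png",cv2.resize(p[:,:,::-1],(800,600)))
    np.savez(f"{c}0.npz",p=p,d=d,**m.get_calibration(c))
    for n in "pen button_face pen_nose angle case lid_edge jar_a flask_l marker beaker timer".split():
        print(c,n,[(np.round(r["at"],3).tolist(),round(r["confidence"],2)) for r in m.look_for(c,n)])
print(m.current_time())
E
```

```text
pics
top pen [([0.494, -0.015, 0.026], 0.86)]
top button_face []
top pen_nose [([0.498, -0.011, 0.028], 0.54), ([0.442, -0.405, 0.077], 0.21)]
top angle [([0.355, -0.181, 0.006], 0.96), ([0.287, -0.351, 0.004], 0.89), ([0.568, -0.347, 0.006], 0.65)]
top case [([0.503, 0.317, 0.017], 0.94)]
top lid_edge [([0.546, 0.304, 0.118], 0.95)]
top jar_a [([0.561, -0.005, 0.043], 0.6)]
top flask_l [([0.439, -0.405, 0.077], 0.68), ([0.483, -0.209, 0.078], 0.52)]
top marker [([0.712, 0.076, 0.021], 0.64)]
top beaker [([0.744, -0.154, 0.048], 0.9)]
top timer [([0.737, 0.21, 0.021], 0.88)]
side pen [([0.506, -0.026, 0.021], 0.59)]
side button_face []
side pen_nose [([0.508, -0.029, 0.023], 0.9), ([0.545, 0.29, 0.112], 0.4)]
side angle [([0.553, -0.359, 0.015], 0.96), ([0.282, -0.362, 0.005], 0.89), ([0.344, -0.187, 0.012], 0.87)]
side case [([0.494, 0.314, 0.021], 0.83)]
side lid_edge [([0.548, 0.288, 0.117], 0.78)]
side jar_a [([0.567, -0.023, 0.036], 0.76), ([0.434, -0.036, 0.035], 0.57), ([0.495, 0.314, 0.031], 0.55)]
side flask_l [([0.442, -0.425, 0.069], 0.94), ([0.484, -0.232, 0.07], 0.92)]
side marker [([0.713, 0.074, 0.019], 0.77)]
side beaker [([0.727, -0.163, 0.064], 0.77), ([0.507, -0.026, 0.019], 0.55)]
side timer [([0.735, 0.201, 0.023], 0.51)]
1.2
```

View pics/top0.png

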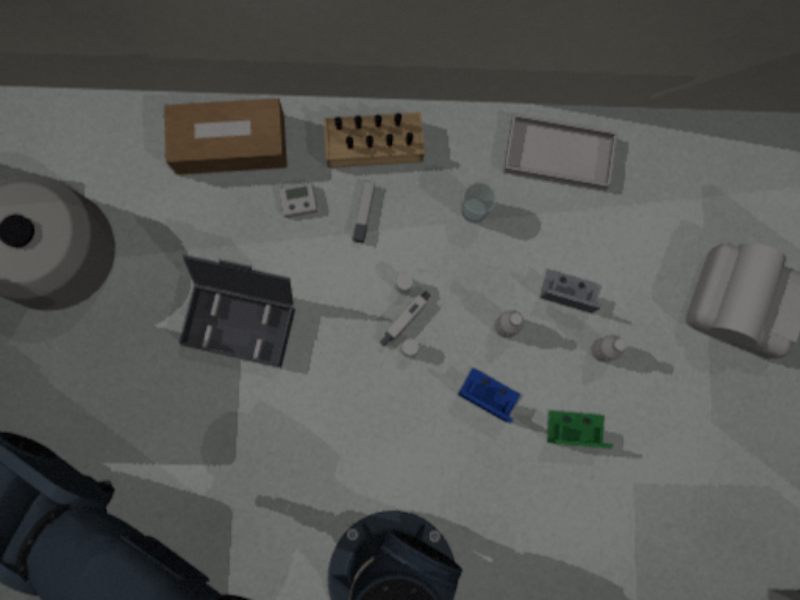

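View pics/side0.png

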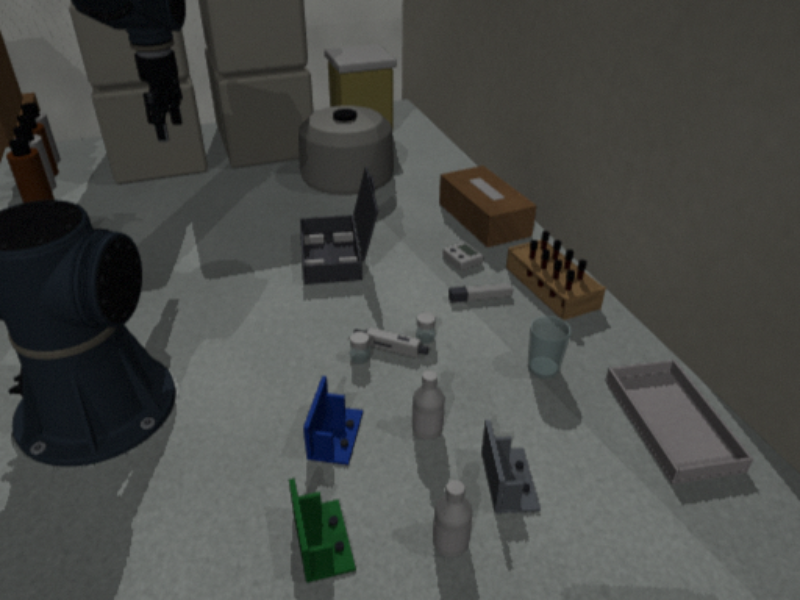

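```bash
cat > h.py <<'E'
from bench import manip as m
import cv2,numpy as np
def down(a): c,s=np.cos(a),np.sin(a); return np.array([[c,s,0],[s,-c,0],[0,0,-1.]])
def pix(cal,u,v,d):
    K=cal["camera_matrix"]; q=np.stack([(u-K[0,2])/K[0,0]*d,(v-K[1,2])/K[1,1]*d,d],-1)
    return (q-cal["t"])@cal["R"]
def cloud(cal,d):
    v,u=np.mgrid[:d.shape[0],:d.shape[1]]; return pix(cal,u,v,d)
def shot(c,n):
    cal=m.get_calibration(c); p,d=m.grab_frame(c)
    cv2.imwrite(f"pics/{n}.png",cv2.resize(p[:,:,::-1],(800,600))); np.savez(n,p=p,d=d,**cal)
def load(n):
    z=np.load(n+".npz"); return z["p"],z["d"],{k:z[k] for k in("camera_matrix","R","t")}
def show(c,ns):
    for n in ns: print(c,n,[(np.round(r["at"],3).tolist(),round(r["confidence"],2)) for r in m.look_for(c,n)])
E
python3 - <<'E'
from h import *
R=m.current_tcp_rot(); print(R.round(2))
c=m.get_calibration("wrist"); print("cam",(-c["R"].T@c["t"]).round(3),m.current_ee_pos(),c["R"].T.round(2),c["camera_matrix"][0,0])
a=np.arctan2(R[1,0],R[0,0])
off=R.T@(-c["R"].T@c["t"]-m.current_ee_pos()); print(off)
R=down(0.0)
for n,xy,z,nm in (("wcase",(0.5,0.315),0.3,["case","lid_edge","lid_hinge"]),("wpen",(0.495,-0.015),0.25,["pen","pen_nose","button_face","jar_a"]),("wang",(0.5,-0.33),0.28,["angle","flask_l"])):
    t=np.array([*xy,z])-np.append((R@off)[:2],0)
    print(m.inverse_kinematics(t,R))
    m.move_ptp(t,R); shot("wrist",n); show("wrist",nm)
print(m.current_time())
E
```

```text
[[-0.93  0.36  0.  ]
 [ 0.36  0.93  0.  ]
 [-0.    0.   -1.  ]]
cam [0.124 0.54  0.374] [0.19669861 0.51362432 0.23132167] [[ 0.36  0.89  0.28]
 [ 0.93 -0.34 -0.11]
 [-0.    0.3  -0.95]] 317.748406828699
[ 0.07688326 -0.00125598 -0.14279933]
[ 5.49650754e-01  2.44173890e-01  1.62264868e+00 -4.44089210e-16
  1.27477009e+00  2.12044708e+00]
wrist case [([0.519, 0.308, 0.036], 0.56)]
wrist lid_edge [([0.551, 0.292, 0.119], 0.7)]
wrist lid_hinge [([0.547, 0.289, 0.119], 0.73)]
[-1.50218502e-01  8.36932156e-02  1.94327173e+00 -4.44089210e-16
  1.11462771e+00  1.42057782e+00]
wrist pen [([0.509, -0.014, 0.028], 0.58)]
wrist pen_nose [([0.506, -0.019, 0.027], 0.58)]
wrist button_face [([0.547, -0.055, 0.022], 0.5)]
wrist jar_a [([0.441, -0.025, 0.047], 0.85), ([0.565, -0.009, 0.047], 0.85)]
[-7.50865851e-01  2.80911252e-01  1.62395237e+00 -4.44089210e-16
  1.23672903e+00  8.19930476e-01]
wrist angle [([0.565, -0.349, 0.009], 0.87), ([0.344, -0.182, 0.01], 0.66), ([0.272, -0.358, 0.008], 0.55)]
wrist flask_l [([0.494, -0.232, 0.079], 0.75), ([0.456, -0.405, 0.081], 0.73)]
6.1833
```

```bash
python3 - <<'E'
import cv2,numpy as np
i=[cv2.imread(f"pics/{n}.png") for n in("wpen","wcase","wang")]
i=[cv2.resize(x,(400,300)) for x in i[1:]]+[cv2.resize(i[0],(800,600))]
cv2.imwrite("pics/m1.png",np.hstack(i[:2])); 
E
```

```text
(no output)
```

View pics/wpen.png

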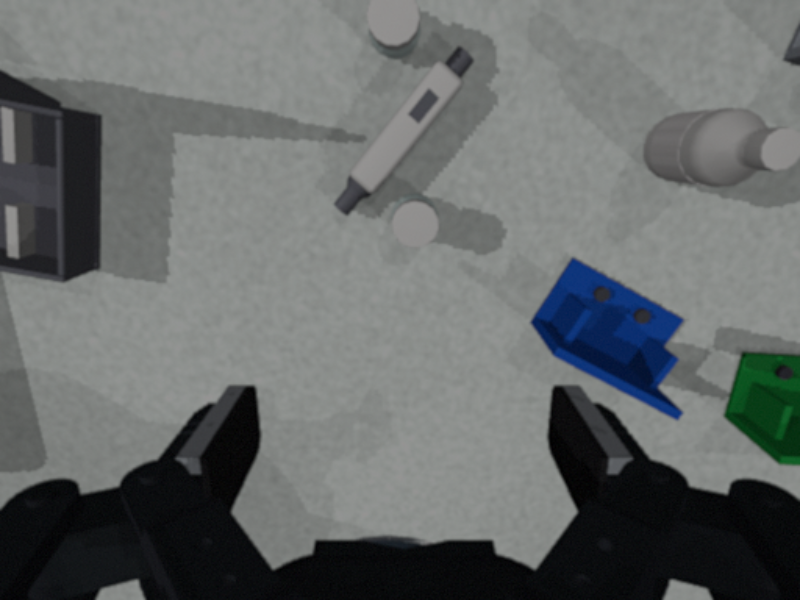

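View pics/m1.png

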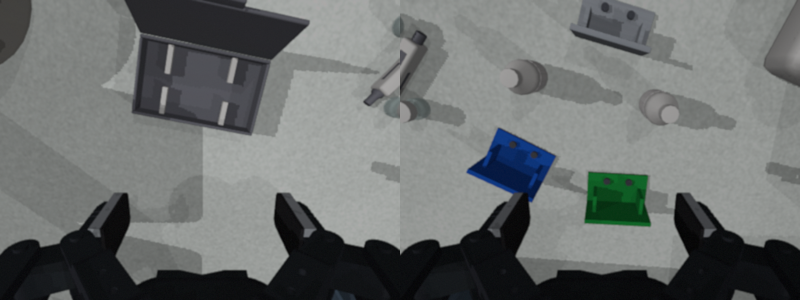

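```bash
python3 - <<'E'
from h import *
def rect(P):
    r=cv2.minAreaRect((P[:,:2]*1000).astype(np.float32)); return r, cv2.boxPoints(r).round(1).tolist()
p,d,c=load("wpen"); X=cloud(c,d); g=p.astype(int).sum(2)
near=(d>0)&(np.hypot(X[...,0]-.5,X[...,1]+.02)<.12)
print("table z",np.median(X[near&(X[...,2]<.01)][:,2]))
M=near&(X[...,2]>.010)&(X[...,2]<.040)
lab=cv2.connectedComponentsWithStats(M.astype(np.uint8)); 
for i in range(1,lab[0]):
    P=X[lab[1]==i]
    if len(P)>150: print("comp",len(P),P.mean(0).round(3),P[:,2].max().round(3),rect(P),lab[2][i])
W=M&(X[...,2]>.024)&(X[...,2]<.033)
l2=cv2.connectedComponentsWithStats(W.astype(np.uint8))
k=1+np.argmax(l2[2][1:,4]); P=X[l2[1]==k]; print("barrel",len(P),P[:,2].mean(),rect(P))
ctr=P[:,:2].mean(0); w=np.linalg.eigh(np.cov((P[:,:2]-ctr).T))[1][:,1]; w*=np.sign(w[0])
print("axis",w,np.arctan2(w[1],w[0]))
k1=lab[1][int(np.argwhere(l2[1]==k).mean(0)[0]),int(np.argwhere(l2[1]==k).mean(0)[1])]
A=X[lab[1]==k1]; s=(A[:,:2]-ctr)@w; t=(A[:,:2]-ctr)@np.array([-w[1],w[0]]); gs=g[lab[1]==k1]
for lo in np.arange(-.09,.09,.005):
    q=(s>=lo)&(s<lo+.005)
    if q.sum()>3: print(round(lo,3),q.sum(),"w",np.ptp(t[q]).round(4),"z",np.percentile(A[q,2],90).round(4),"g",gs[q].mean().round())
im=cv2.resize(p[20:150,200:320,::-1],None,fx=4.6,fy=4.6,interpolation=cv2.INTER_CUBIC); cv2.imwrite("pics/pencrop.png",im)
# jars
for n in range(1,lab[0]):pass
J=near&(X[...,2]>.044)&(X[...,2]<.055); l3=cv2.connectedComponentsWithStats(J.astype(np.uint8))
for i in range(1,l3[0]):
    if l3[2][i,4]>80: print("jar",cv2.minEnclosingCircle((X[l3[1]==i][:,:2]*1000).astype(np.float32)))
# case
p,d,c=load("wcase"); X=cloud(c,d)
near=(d>0)&(np.hypot(X[...,0]-.5,X[...,1]-.315)<.17)
M=near&(X[...,2]>.039)&(X[...,2]<.049); print("rim",M.sum(),rect(X[M]))
M=near&(X[...,2]>.052)&(X[...,2]<.3); P=X[M]; print("lid",M.sum(),P.min(0),P.max(0)); 
ctr=P.mean(0); e,v=np.linalg.eigh(np.cov((P-ctr).T)); print("lid ctr",ctr,"normal",v[:,0],e)
M=near&(X[...,2]>.017)&(X[...,2]<.029)&(p.astype(int).sum(2)>250)
l=cv2.connectedComponentsWithStats(M.astype(np.uint8))
for i in range(1,l[0]):
    if l[2][i,4]>60: print("rib",l[2][i,4],rect(X[l[1]==i]))
# angle
for f in("wang","wpen"):
  p,d,c=load(f); X=cloud(c,d)
  near=(d>0)&(np.hypot(X[...,0]-.565,X[...,1]+.35)<.085)
  M=near&(X[...,2]>.064)&(X[...,2]<.075); 
  if M.sum()>30: print("top",M.sum(),rect(X[M]))
  M=near&(X[...,2]>.012)&(X[...,2]<.062); P=X[M]
  print(f,"ang",M.sum(),rect(P) if len(P) else 0)
p,d,c=load("wang");X=cloud(c,d)
J=(d>0)&(X[...,2]>.10)&(X[...,2]<.125)&(X[...,0]>.35); l3=cv2.connectedComponentsWithStats(J.astype(np.uint8))
for i in range(1,l3[0]):
    if l3[2][i,4]>80: print("flask",cv2.minEnclosingCircle((X[l3[1]==i][:,:2]*1000).astype(np.float32)))
E
```

```text
table z 0.00013275975090426111
comp 206 [ 0.555 -0.011  0.021] 0.04 (((558.7837524414062, -10.528533935546875), (16.940074920654297, 34.26783752441406), 4.931552886962891), [[548.9000244140625, 5.800000190734863], [551.7999877929688, -28.299999237060547], [568.7000122070312, -26.899999618530273], [565.7000122070312, 7.300000190734863]]) [236  15  33  22 206]
comp 2564 [ 0.502 -0.017  0.026] 0.031 (((498.79400634765625, -14.378700256347656), (24.202838897705078, 140.73716735839844), 49.89595031738281), [[437.20001220703125, 21.700000762939453], [544.7999877929688, -69.0], [560.4000244140625, -50.5], [452.79998779296875, 40.20000076293945]]) [ 214   29   89  109 2564]
barrel 2070 0.027764347020164795 (((500.7622985839844, -16.03553009033203), (23.962356567382812, 103.19009399414062), 49.70700454711914), [[453.70001220703125, 8.199999809265137], [532.4000244140625, -58.5], [547.9000244140625, -40.29999923706055], [469.20001220703125, 26.5]])
axis [ 0.76258391 -0.64688931] -0.703498204144699
-0.08 11 w 0.0122 z 0.0215 g 257.0
-0.075 50 w 0.0135 z 0.021 g 204.0
-0.07 54 w 0.0139 z 0.0213 
[... 2822 characters left out ...]
25], [550.0999755859375, -289.1000061035156]])
wang ang 959 (((562.2179565429688, -349.4816589355469), (108.69341278076172, 55.61689376831055), 74.5603256225586), [[520.9000244140625, -394.5], [574.5999755859375, -409.29998779296875], [603.5, -304.5], [549.9000244140625, -289.70001220703125]])
wpen ang 19 (((552.4100952148438, -289.7112731933594), (7.132795810699463, 4.03713321685791), 16.117919921875), [[548.4000244140625, -288.79998779296875], [549.5, -292.6000061035156], [556.4000244140625, -290.70001220703125], [555.2999877929688, -286.79998779296875]])
flask ((490.1990661621094, -220.5729522705078), 11.562321662902832)
flask ((446.68426513671875, -416.1919250488281), 11.648072242736816)
```

View pics/pencrop.png

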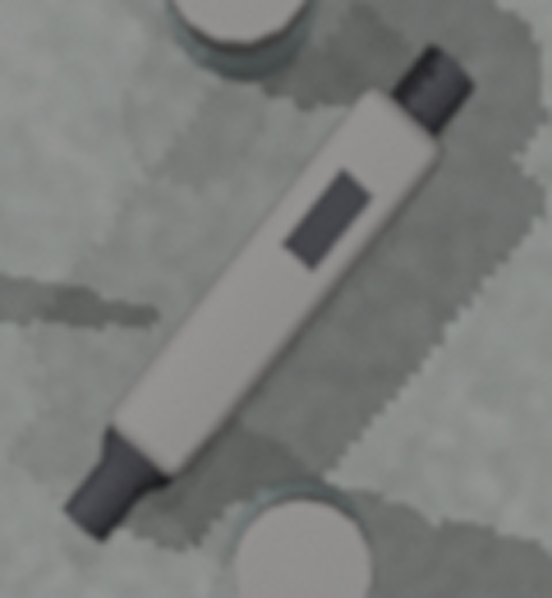

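```bash
cat >> h.py <<'E'
PEN=np.array([.5018,-.0169]); PY=2.440
FACE=np.array([.5356,-.342]); AH=-.2687; AX=np.array([np.cos(AH),np.sin(AH)])
E
python3 - <<'E'
from h import *
R=down(PY)
m.set_gripper(.62,80)
m.move_ptp([*PEN,.12],R)
print(m.current_force().round(1) if hasattr(m.current_force(),'round') else m.current_force())
m.move_l([*PEN,.003],max_speed=.1)
print("low",m.current_force())
m.set_gripper(0,80)
print(m.current_grip_width()*85,m.current_grip_force(),m.current_force())
m.move_l([*PEN,.12],max_speed=.15)
print(m.current_grip_width()*85,m.current_force(),m.current_time())
shot("wrist","held"); show("wrist",["pen","pen_nose"]); print(m.current_ee_pos(),m.current_tcp_rot()[:,0])
E
```

```text
[-0.3 -1.  -0.2]
low [-0.35264377 -0.23500077  0.5826908 ]
22.448598461501728 79.17540907859802 [-1.81218921  1.28081468  7.8772694 ]
21.890905338860104 [-1.15766867  0.18482503 -1.21209198] 10.825
wrist pen [([0.484, 0.003, 0.147], 0.83)]
wrist pen_nose [([0.482, -0.004, 0.138], 0.73)]
[ 0.50132303 -0.01685023  0.11912057] [-0.76380833  0.6454416   0.00140957]
```

View pics/held.png

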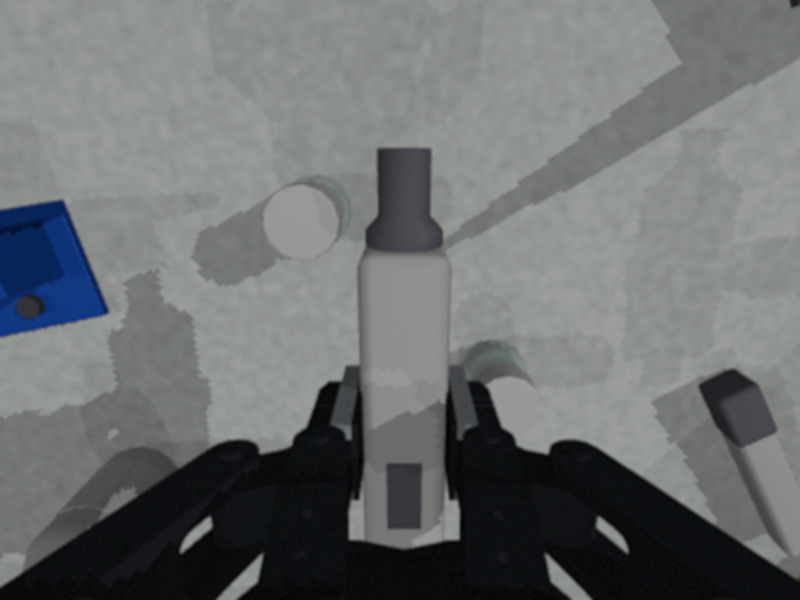

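```bash
python3 - <<'E'
from h import *
p,d,c=load("held"); X=cloud(c,d)
P0=m.current_ee_pos(); R0=m.current_tcp_rot()
L=(X-P0)@R0  # tool coords
M=(d>0)&(abs(L[...,1])<.004)&(L[...,2]<.02)&(L[...,2]>-.05)&(L[...,0]>.02)
for lo in np.arange(.02,.09,.005):
    q=M&(L[...,0]>=lo)&(L[...,0]<lo+.005)
    if q.sum(): print(round(lo,3),q.sum(),"top above tcp",(-np.median(L[q][:,2])).round(4))
print("nose tip at",L[M][:,0].max())
R=down(np.pi+AH)
side=np.array([-AX[1],AX[0]])*.004
pos=lambda s,z:[*(FACE+side-AX*s),z]
m.move_ptp(pos(.095,.20),R)
m.move_l(pos(.095,.035),max_speed=.12)
m.dwell(.2); f0=np.array(m.current_force()); print("f0",f0,m.current_time())
m.move_l(pos(.068,.035),max_speed=.08)
for s in np.arange(.066,.046,-.001):
    m.move_l(pos(s,.035),max_speed=.03)
    f=np.array(m.current_force())-f0; fx=f[:2]@AX
    a=m.current_ee_pos(); act=(FACE-a[:2])@AX
    print(round(s,4),act.round(4),(fx).round(1),f[2].round(1))
    if fx<-22: break
print(m.current_time(),m.current_grip_width()*85)
E
```

```text
0.02 219 top above tcp 0.0246
0.025 219 top above tcp 0.0246
0.03 240 top above tcp 0.0247
0.035 258 top above tcp 0.0247
0.04 255 top above tcp 0.0246
0.045 309 top above tcp 0.0238
0.05 277 top above tcp 0.0206
0.055 288 top above tcp 0.0179
0.06 271 top above tcp 0.0169
0.065 270 top above tcp 0.0171
0.07 292 top above tcp 0.0171
0.075 21 top above tcp 0.0121
nose tip at 0.07525761306039531
f0 [-0.12762961  0.26468153 -2.39498427] 13.8917
0.066 0.0662 -0.8 1.6
0.065 0.0655 -4.8 2.6
0.064 0.0646 -4.5 3.9
0.063 0.0636 -5.2 3.7
0.062 0.0626 -4.8 4.0
0.061 0.0616 -5.1 2.3
0.06 0.0606 -4.8 3.8
0.059 0.0596 -5.1 3.4
0.058 0.0586 -5.0 2.6
0.057 0.0576 -4.7 2.8
0.056 0.0566 -5.0 3.9
0.055 0.0556 -4.4 3.5
0.054 0.0546 -5.1 3.7
0.053 0.0536 -5.2 3.1
0.052 0.0536 -11.0 7.7
0.051 0.0535 -16.7 11.5
0.05 0.0535 -22.2 14.8
18.6333 22.452077977173815
```

```bash
python3 - <<'E'
from h import *
side=np.array([-AX[1],AX[0]])*.004
pos=lambda s,z:[*(FACE+side-AX*s),z]
m.move_l(pos(.095,.035),max_speed=.08)
m.move_l(pos(.095,.24),max_speed=.15)
P0=m.current_ee_pos(); R0=m.current_tcp_rot(); shot("wrist","held2")
p,d,c=load("held2"); L=(cloud(c,d)-P0)@R0
M=(d>0)&(abs(L[...,1])<.004)&(L[...,2]<.02)&(L[...,2]>-.05)&(L[...,0]>.02)
for lo in (.02,.03,.04,.065):
    q=M&(L[...,0]>=lo)&(L[...,0]<lo+.005); print(lo,(-np.median(L[q][:,2])).round(4))
print("nose tip",L[M][:,0].max())
for lo in (.025,.04,.062):
    q=(d>0)&(L[...,0]>=lo)&(L[...,0]<lo+.01)&(L[...,2]<-.005)&(L[...,2]>-.05)&(abs(L[...,1])<.02); print("y mid",lo,(L[q][:,1].min()+L[q][:,1].max())/2)
# above the case
R=down(1.381); B=[.4717,.3095]
m.move_ptp([*B,.24],R); print(m.current_ee_pos(),m.current_time()); shot("wrist","overcase")
p,d,c=load("overcase"); X=cloud(c,d)
near=(d>0)&(np.hypot(X[...,0]-.5,X[...,1]-.315)<.17)
l=cv2.connectedComponentsWithStats((near&(X[...,2]>.017)&(X[...,2]<.029)&(p.astype(int).sum(2)>250)).astype(np.uint8))
for i in range(1,l[0]):
    if l[2][i,4]>60: print("rib",cv2.minAreaRect((X[l[1]==i][:,:2]*1000).astype(np.float32)))
E
```

```text
0.02 0.0246
0.03 0.0246
0.04 0.0245
0.065 0.017
nose tip 0.07579098831852811
y mid 0.025 -0.0010343751411975698
y mid 0.04 -0.0010722381606822866
y mid 0.062 -0.0010421508938460336
[0.47198771 0.30906686 0.23996247] 23.2
rib ((446.99462890625, 378.69329833984375), (7.456753253936768, 35.838863372802734), 79.06948852539062)
rib ((519.8566284179688, 364.6618957519531), (7.4724016189575195, 36.35475540161133), 79.13275909423828)
rib ((419.0469970703125, 279.1063537597656), (11.93675422668457, 18.776193618774414), 77.49122619628906)
rib ((508.8812561035156, 262.6698913574219), (8.01644515991211, 19.476673126220703), 78.24962615966797)
```

View pics/overcase.png

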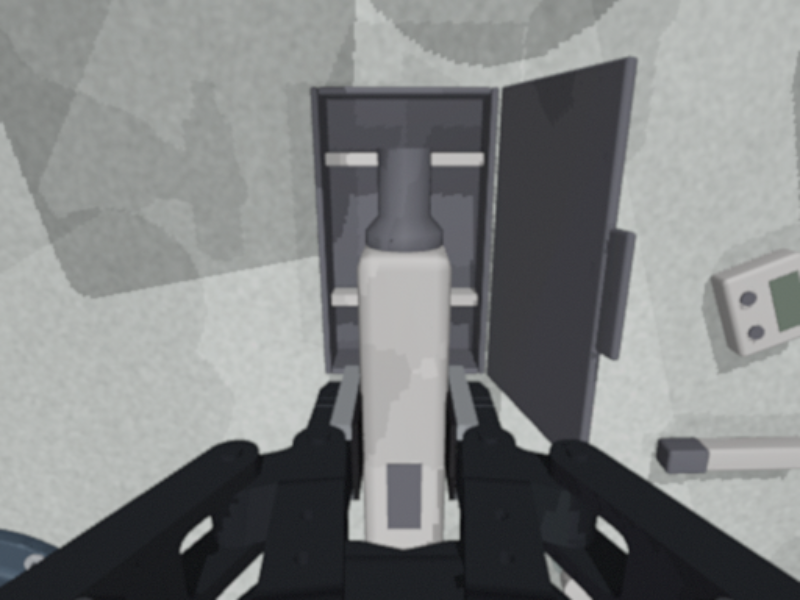

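```bash
python3 - <<'E'
from h import *
B=np.array([.4722,.3093])
m.move_l([*B,.06],max_speed=.15)
m.dwell(.2); f0=np.array(m.current_force())
for z in (.035,.026,.02,.015,.012,.010,.009):
    m.move_l([*B,z],max_speed=.05); f=np.array(m.current_force())-f0; print(z,m.current_ee_pos().round(4),f.round(1))
    if np.abs(f).max()>6: break
m.set_gripper(.5,20); print(m.current_grip_width()*85,m.current_time())
m.move_l([*B,.26],max_speed=.18)
shot("wrist","placed")
p,d,c=load("placed"); X=cloud(c,d)
show("wrist",["pen"]); print(m.current_time())
E
```

```text
0.035 [0.4722 0.3093 0.0349] [1.1 0.3 0. ]
0.026 [0.472  0.3092 0.0257] [ 0.2  0.7 -0.1]
0.02 [0.472  0.3092 0.0197] [-0.3  1.3 -0.3]
0.015 [0.472  0.3092 0.0147] [-0.1  0.1 -0.3]
0.012 [0.4721 0.3093 0.0118] [0.1 0.6 0.4]
0.01 [0.4722 0.3093 0.0099] [ 0.4 -0.2  0.3]
0.009 [0.4722 0.3093 0.009 ] [ 0.2  1.6 -0.4]
42.52413128369819 27.3833
wrist pen [([0.475, 0.324, 0.039], 0.6), ([0.718, 0.08, 0.02], 0.6)]
29.025
```

View pics/placed.png

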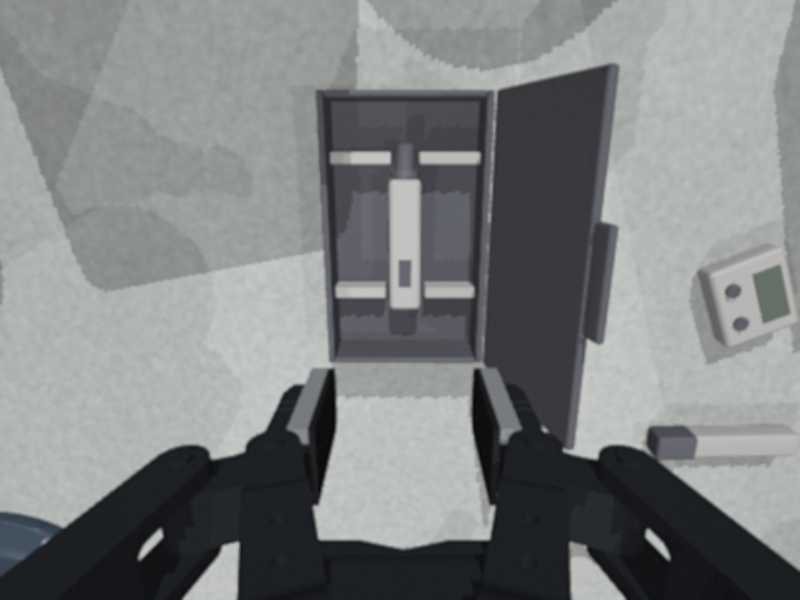

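```bash
python3 - <<'E'
from h import *
p,d,c=load("placed"); X=cloud(c,d)
h=-.1903; ax=np.array([np.cos(h),np.sin(h)]); ay=np.array([-ax[1],ax[0]])
O=np.array([.4732,.3174]); cx=(X[...,:2]-O)@ax; cy=(X[...,:2]-O)@ay
M=(d>0)&(abs(cx)<.004)&(X[...,2]<.06)
for lo in np.arange(-.09,.08,.004):
    q=M&(cy>=lo)&(cy<lo+.004)
    if q.sum(): print(round(lo,3),q.sum(),np.median(X[q][:,2]).round(4),p[q].mean().round())
B=(d>0)&(abs(cx)<.03)&(abs(cy)<.08)&(X[...,2]>.0295)&(X[...,2]<.04); r=cv2.minAreaRect(np.stack([cx[B],cy[B]],1).astype(np.float32)*1000); print(r)
E
```

```text
-0.09 13 0.0058 71.0
-0.086 19 0.0051 74.0
-0.082 17 0.0051 74.0
-0.078 18 0.0052 73.0
-0.074 13 0.0049 70.0
-0.066 6 0.0255 78.0
-0.062 13 0.0295 118.0
-0.058 20 0.0327 188.0
-0.054 21 0.0332 193.0
-0.05 21 0.0331 193.0
-0.046 22 0.0334 193.0
-0.042 21 0.033 143.0
-0.038 22 0.0333 109.0
-0.034 24 0.0336 109.0
-0.03 22 0.0337 110.0
-0.026 21 0.0334 107.0
-0.022 23 0.0335 131.0
-0.018 26 0.0329 193.0
-0.014 21 0.0333 193.0
-0.01 22 0.033 193.0
-0.006 27 0.0331 194.0
-0.002 21 0.0334 194.0
0.002 26 0.0328 194.0
0.006 23 0.0332 194.0
0.01 21 0.0331 194.0
0.014 28 0.0331 194.0
0.018 21 0.0333 194.0
0.022 28 0.0332 194.0
0.026 26 0.0329 194.0
0.03 23 0.0333 194.0
0.034 28 0.033 195.0
0.038 24 0.0304 156.0
0.042 25 0.0292 114.0
0.046 26 0.0265 108.0
0.05 24 0.0255 106.0
0.054 24 0.0256 106.0
0.058 28 0.0255 104.0
0.062 28 0.025 95.0
0.066 21 0.0051 76.0
0.07 28 0.0051 76.0
0.074 21 0.0053 76.0
0.078 28 0.0054 79.0
((-0.17269515991210938, -6.882320404052734), (104.5723876953125, 23.74016571044922), 89.5225601196289)
```

```bash
python3 - <<'E'
from h import *
h=-.1903; ax=np.array([np.cos(h),np.sin(h)]); O=np.array([.4732,.3174])
P=lambda x,z:[*(O+ax*x),z]
m.set_gripper(0,20)
m.move_l(P(.0,.30),max_speed=.2); m.move_l(P(.135,.30),max_speed=.2); m.move_l(P(.135,.145),max_speed=.2)
m.dwell(.2); f0=np.array(m.current_force())
r=.095
for th in (1.75,1.55,1.35,1.15,.95,.75,.55,.4,.28,.18,.12,.08):
    m.move_l(P(.060-r*np.cos(th)+.0145,.045+r*np.sin(th)),max_speed=.10)
    f=np.array(m.current_force())-f0; print(th,f.round(1))
    if np.abs(f).max()>15: print("stop"); break
print(m.current_ee_pos(),m.current_time())
E
```

```text
1.75 [-0.4 -4.3 11.6]
1.55 [ 0.4 -0.4  0.8]
1.35 [ 0.4 -0.9  0.6]
1.15 [-0.   0.2  0.4]
0.95 [ 0.1 -0.3  1.6]
0.75 [ 0.4 -0.3  0.7]
0.55 [-0.7 -0.1  1.4]
0.4 [0.6 0.7 1.6]
0.28 [0.3 0.4 0.6]
0.18 [0.7 0.4 0.1]
0.12 [ 0.  -1.   0.2]
0.08 [ 0.1 -0.2  0.5]
[0.45326781 0.32117853 0.05239599] 35.7583
```

```bash
python3 - <<'E'
from h import *
q=m.current_ee_pos(); m.dwell(.2); f0=np.array(m.current_force())
for z in np.arange(.0515,.040,-.001):
    m.move_l([q[0],q[1],z],max_speed=.03); f=np.array(m.current_force())-f0; print(round(z,4),f.round(1))
    if f[2]>8: break
m.move_l([q[0],q[1],.25],max_speed=.2)
m.move_ptp([.38,.25,.33],down(0.))
shot("wrist","end"); p,d,c=load("end"); X=cloud(c,d)
h=-.1903; ax=np.array([np.cos(h),np.sin(h)]); ay=np.array([-ax[1],ax[0]]); O=np.array([.4732,.3174]); cx=(X[...,:2]-O)@ax; cy=(X[...,:2]-O)@ay
for lo in np.arange(-.08,.07,.02):
    k=(d>0)&(abs(cy)<.08)&(cx>=lo)&(cx<lo+.02); print(round(lo,2),k.sum(),np.median(X[k][:,2]).round(4) if k.any() else 0)
shot("top","endtop"); show("top",["jar_a","flask_l","marker","beaker","timer"]); print(m.current_time())
E
python3 -c "
import cv2,numpy as np
a=[cv2.resize(cv2.imread('pics/%s.png'%n),(400,300)) for n in('end','endtop')];cv2.imwrite('pics/m2.png',np.hstack(a))"
```

```text
0.0515 [ 1.4 -0.5  1.7]
0.0505 [-2.3 -1.6 12.9]
-0.08 15822 0.4015
-0.06 1921 0.0515
-0.04 2048 0.0516
-0.02 2130 0.0516
0.0 2227 0.0516
0.02 2336 0.0516
0.04 2402 0.0515
0.06 1241 0.0
top jar_a [([0.429, -0.022, 0.051], 0.47)]
top flask_l [([0.483, -0.206, 0.077], 0.73), ([0.444, -0.405, 0.077], 0.51)]
top marker [([0.713, 0.072, 0.02], 0.52)]
top beaker [([0.747, -0.156, 0.05], 0.89)]
top timer [([0.739, 0.209, 0.024], 0.82)]
39.1667
```

View pics/m2.png

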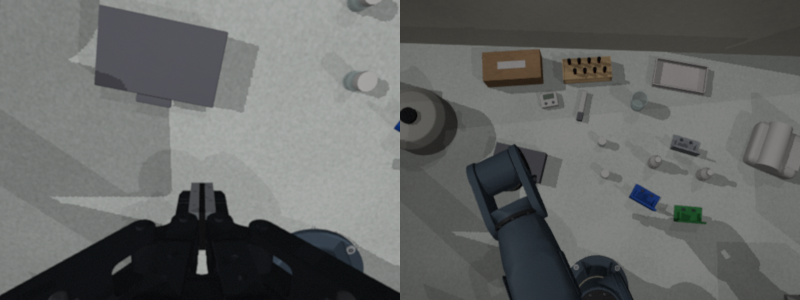

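The lid is level at 51.5 mm (shut), and everything else stands where it was.

```bash
python3 -c "
from bench import manip as m
print(m.sign_off())"
```

```text
the job is handed in; nothing more can be done
None
```

I armed the pen against the steel angle, laid it in its bed with the nose in the narrow notch, shut the lid and handed the job in at about 39 s; none of the other things looked moved in the last pictures.

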